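# Clamp the hook bar to the display tube and hang the baskets

## Robot

A 6-joint arm with a two-finger parallel gripper is mounted at the origin on the work surface. World frame = base frame: x ahead of the robot, y to its left, z up, the work surface at z = 0. Lengths are in m, angles in degrees, forces in N, time in s.
With the tool pointing down it reaches from about 0.4 to 0.825 m from the base axis. Payload 7 kg.
Tool frame: the origin (TCP) lies on the mounting face of the last link; the fingertips stand 178 mm ahead of it and the grasp point (between the pads) lies 159 mm ahead of it; z points along the fingers, y is the direction in which the jaws open and shut (so a half turn about z gives the same grasp; the last joint's range is limited). The gripper opens to 88 mm and grips with 3 to 60 N. Pads are 19 mm wide; open, the fingers measure 130 mm over their backs; the gripper's body (78 mm by 193 mm) begins 47 mm behind the grasp point.
Start: joints at [91.794, 20.546, 0.682, 0, -70.136, -16.507], TCP at [0.171, 0.653, 0.405] pointing down, gripper open.
Joint ranges: [-176.03, 176.03], [-82.01, 121.73], [-58.28, 71.71], [-173.87, 95.51], [-174.79, -0.11], [-173.66, 173.66]. Speed limits (degrees/s): [136.94, 136.94, 172.46, 180, 180, 180].

## Interface

Orientations are given as [roll, pitch, yaw] about the fixed x, y, z axes, in that order (R = Rz(yaw) Ry(pitch) Rx(roll)).
In Python, from plant import r gives the robot as it stands. The module is installed in compiled form; this text tells all that it offers.
- The arm moves only by the tool carry_out, never from a script. Its argument "plan" is a list of rows, each a list of 3 entries, a list of its own where there are three numbers: the shift along the tool's x, y, z in m, then the turn, a rotation vector about the tool's x, y, z in degrees, then the closure in counts, from 0 (fully open) to 255 (shut). In form: [[[x, y, z], [ax, ay, az], hand], ...]. A call has 1 to 12 rows; each row shifts and turns the commanded pose from where the row before left it, along the tool's axes as they then stand; what a row does not reach is not made up. A row lasts 1/12 s, in which the tool goes at most 41.7 mm and 7.16 degrees, less where a joint would pass 70% of its speed; a pose out of reach is approached as far as the arm can. A call is refused whole if a number of a shift passes 0.0417 or a number of a turn 7.16, either way. A call with a gripper value outside its range is refused whole. The fingers move at their own pace and stop on an object; "grip_force" is the grip in N (left out, the last holds). Time passes only in rows, so rows that do not move let the fingers close. It gives the time, the measured TCP pose, the force and the opening at its end, in the units of the state.
- r.get_state(): the state, without advancing time (a new reading comes with each control period).
- r.capture(name): name is "side" or "top" or "wrist"; returns the picture (480x640x3 uint8, red, green, blue); there is no depth.
- r.get_calibration(name): a dict with "K" (3x3 intrinsics, pixels), "rvec" (rotation vector, rad) and "tvec" (3), from world to camera coordinates, as OpenCV has them. Camera axes: x right, y down, z forward; pixel columns grow to the right and rows downward; lengths in m; the calibration is good to about 2 mm. The wrist camera is an equidistant fisheye: a pixel r from the principal point sees the ray r / f radians off the axis. A picture is of the moment at which its call begins: read the wrist's pose just before it. get_calibration takes no time and is no camera call; for the wrist camera it gives the pose at the moment of the call.
- r.close_job(): hands the job in, once; it reports no verdict.
The state is a dict: "time_s": time; "joints": joint angles; "qd": joint speeds; "joint_torque": joint torques, N m; "tcp_pos": TCP position; "eef_rot": TCP orientation; "contact_force": force on the tool from outside, world axes, zero at the start; "moment": the same for the moment, N m; "gripper_width": finger opening in m.
Only numpy, scipy, OpenCV 4.12 (cv2) and the standard library are available. Lean on these libraries where they do the work, as an engineer would, in place of code of your own. Each camera call takes 0.05 s, during which the arm holds its last target. There are 200 camera calls.

## Task

The hook bar on this shop display stand is not clamped yet: at each of its two couplers, swing the hinged half fully down over the tube and only then swing that coupler's bolt upright, fully home in the slot. Once both couplers are bolted, and not before, lift the small baskets and the tin caddy (not all may be there) that stand on the table and hang each one by its handle on a hook of its own, centred, upright and no longer swinging, and leave the glassware and the bowl where they are.

Things in the scene. Friction and masses are not known exactly. Their poses are not given: they have to be found in the camera images.
- stand: steel display stand, 440 mm wide: a level chrome tube, 34 mm in diameter, axis 230 mm above the table, on two posts 410 mm apart. Origin on the table straight below the middle of the tube; x points away from the hooks' tips (the hooks reach out to -x, roughly to the robot), y runs along the tube, z up. A dark bar with three upturned hooks hangs on the tube by two aluminium couplers, 70 mm left (+y) and right (-y) of the middle. The stand is heavy and does not move
- cap_left (a joint): hinge of the left (+y) coupler's hinged half, rad: 0 = closed over the tube (end stop), grows as its forked front end swings up and away to the stand's +x, to 1.9; it turns about the stand's y axis, stays where it is left and takes about 0.2 N m
- cap_left_hinge (a point): hinge axis of the left (+y) hinged half, at the height of the tube's axis, 28 mm behind it (stand's +x); its axes are the stand's
- cap_left_grip (a point): grip point on the forked end of the left (+y) hinged half, midway between its flat sides, which are 34 mm apart along the hinge and stand free in front of the tube when closed; when closed it lies 72 mm to the stand's -x of the hinge axis and 4 mm above it, and it turns with the half. The half is an arch over the tube whose front ends in a fork reaching to 84 mm from the hinge, with a 12 mm slot, its upper face 8 mm above the hinge axis when closed
- bolt_left (a joint): hinge of the left (+y) coupler's swing bolt, rad: 0 = upright, in the slot of the closed half (end stop), grows as it leans out to the stand's -x (to the hooks' tips), to 1.4; it turns about the stand's y axis, stays where it is left and takes about 0.12 N m
- bolt_left_hinge (a point): hinge axis of the left (+y) swing bolt, 47 mm to the stand's -x of the tube's axis and 30 mm below it; its axes are the stand's
- bolt_left_grip (a point): centre of the brass nut on the left (+y) swing bolt: a cylinder 22 mm in diameter and 20 mm long about the bolt, 80 mm from the bolt's hinge (straight above it when the bolt is upright)
- cap_right (a joint): hinge of the right (-y) coupler's hinged half, rad: 0 = closed over the tube (end stop), grows as its forked front end swings up and away to the stand's +x, to 1.9; it turns about the stand's y axis, stays where it is left and takes about 0.2 N m
- cap_right_hinge (a point): hinge axis of the right (-y) hinged half, at the height of the tube's axis, 28 mm behind it (stand's +x); its axes are the stand's
- cap_right_grip (a point): grip point on the forked end of the right (-y) hinged half, midway between its flat sides, which are 34 mm apart along the hinge and stand free in front of the tube when closed; when closed it lies 72 mm to the stand's -x of the hinge axis and 4 mm above it, and it turns with the half. The half is an arch over the tube whose front ends in a fork reaching to 84 mm from the hinge, with a 12 mm slot, its upper face 8 mm above the hinge axis when closed
- bolt_right (a joint): hinge of the right (-y) coupler's swing bolt, rad: 0 = upright, in the slot of the closed half (end stop), grows as it leans out to the stand's -x (to the hooks' tips), to 1.4; it turns about the stand's y axis, stays where it is left and takes about 0.12 N m
- bolt_right_hinge (a point): hinge axis of the right (-y) swing bolt, 47 mm to the stand's -x of the tube's axis and 30 mm below it; its axes are the stand's
- bolt_right_grip (a point): centre of the brass nut on the right (-y) swing bolt: a cylinder 22 mm in diameter and 20 mm long about the bolt, 80 mm from the bolt's hinge (straight above it when the bolt is upright)
- hook0_seat (a point): top of the left (+y) hook's straight bar, near its middle, 170 mm above the table; its axes are the stand's. The hook is a flat bar 30 mm wide and 8 mm thick along the stand's x, straight and level; 43 mm to -x of this point its end turns straight up, 6 mm thick, to 18 mm above this point; 35 mm to +x it starts from the dark bar. Hooks are 140 mm apart
- hook1_seat (a point): top of the middle hook's straight bar, near its middle, 170 mm above the table; its axes are the stand's. The hook is a flat bar 30 mm wide and 8 mm thick along the stand's x, straight and level; 43 mm to -x of this point its end turns straight up, 6 mm thick, to 18 mm above this point; 35 mm to +x it starts from the dark bar. Hooks are 140 mm apart
- hook2_seat (a point): top of the right (-y) hook's straight bar, near its middle, 170 mm above the table; its axes are the stand's. The hook is a flat bar 30 mm wide and 8 mm thick along the stand's x, straight and level; 43 mm to -x of this point its end turns straight up, 6 mm thick, to 18 mm above this point; 35 mm to +x it starts from the dark bar. Hooks are 140 mm apart
- slat_basket_handle (a point): centre of the handle of the small wooden basket of honey-coloured slats, 64 x 100 mm, 44 mm high, 0.15 to 0.31 kg. The handle is an upright wooden slat 24 mm thick (its x), 92 mm long (its y) and 36 mm high (its z, up), on two uprights at its ends; this point is 123 mm above the basket's underside, 18 mm below the handle's top and 18 mm above its underside; the open loop below the handle is 61 mm high and 78 mm wide. The vessel is centred below. May be absent
- tin_caddy_handle (a point): centre of the handle of the small tin caddy of bare sheet metal, 64 x 100 mm, 44 mm high, 0.15 to 0.31 kg. The handle is an upright wooden slat 24 mm thick (its x), 92 mm long (its y) and 36 mm high (its z, up), on two uprights at its ends; this point is 123 mm above the basket's underside, 18 mm below the handle's top and 18 mm above its underside; the open loop below the handle is 61 mm high and 78 mm wide. The vessel is centred below. May be absent
- wicker_basket_handle (a point): centre of the handle of the small woven cane basket, 64 x 100 mm, 44 mm high, 0.15 to 0.31 kg. The handle is an upright wooden slat 24 mm thick (its x), 92 mm long (its y) and 36 mm high (its z, up), on two uprights at its ends; this point is 123 mm above the basket's underside, 18 mm below the handle's top and 18 mm above its underside; the open loop below the handle is 61 mm high and 78 mm wide. The vessel is centred below. May be absent
- glass_vase: glass vase, 68 mm across, 120 mm high, bystander, origin at the centre of its underside
- wood_bowl: wooden bowl, 90 mm across, 45 mm high, bystander, origin at the centre of its underside
- crystal_tumbler: glass tumbler, 72 mm across, 85 mm high, bystander, origin at the centre of its underside
Mind the look-alikes: they are no part of the job. Leave any blue or purple look-alike of the part that bears slat_basket_handle alone.

How it is judged (in metres and radians):
On the way, in this order (a step that is already met when the one before it is completed fails the run):
1. both hinged halves are swung down over the tube (value of joint each of cap_left, cap_right below 0.1 rad), for 0.2 s.
2. both swing bolts stand in their slots, the hinged halves still closed (all of step 1 and value of joint each of bolt_left, bolt_right below 0.12 rad), for 0.2 s.
3. every basket present hangs on a hook ((distance between slat_basket_handle and hook0_seat below 0.05 m or distance between slat_basket_handle and hook1_seat below 0.05 m or distance between slat_basket_handle and hook2_seat below 0.05 m) and angle between each of slat_basket_handle, tin_caddy_handle, wicker_basket_handle's own z axis and vertical below 0.45 rad and linear speed of each of slat_basket, tin_caddy, wicker_basket below 0.15 m/s and (distance between tin_caddy_handle and hook0_seat below 0.05 m or distance between tin_caddy_handle and hook1_seat below 0.05 m or distance between tin_caddy_handle and hook2_seat below 0.05 m) and (distance between wicker_basket_handle and hook0_seat below 0.05 m or distance between wicker_basket_handle and hook1_seat below 0.05 m or distance between wicker_basket_handle and hook2_seat below 0.05 m)), for 0.2 s.
At the end, for the whole second after the job is handed in: Both hinged halves within 0.1 rad of closed and both bolts within 0.12 rad of upright; every basket present hangs by its handle, the handle's centre within 50 mm of the seat point of a hook (at rest it is 18 mm above it), tilted less than 0.45 rad, moving slower than 0.15 m/s (all of step 2 and all of step 3); the robot touches nothing.
It fails at once if the left bolt is swung upright while its hinged half is not closed (value of joint bolt_left below 0.2 rad and value of joint cap_left above 0.35 rad).
It fails at once if the right bolt is swung upright while its hinged half is not closed (value of joint bolt_right below 0.2 rad and value of joint cap_right above 0.35 rad).
It fails at once if a basket is lifted to the hooks before both couplers are closed and bolted (height (world z) of any of slat_basket_handle, tin_caddy_handle, wicker_basket_handle above 0.175 m and value of joint any of cap_left, cap_right, bolt_left, bolt_right above 0.25 rad).
It fails at once if the vase, the bowl or the tumbler is pushed away or knocked over (distance of any of glass_vase, wood_bowl, crystal_tumbler from where it was at the start of the episode above 0.05 m or angle between any of glass_vase, wood_bowl, crystal_tumbler's own z axis and vertical above 0.6 rad).
Of slat_basket, tin_caddy, wicker_basket only 2 to 3 are there at a start; the rules pass over those that are not, and their reading is None.
At some moment in a run one of slat_basket, tin_caddy, wicker_basket may be knocked a few centimetres aside while the robot is not near it.
Once in a run the grip may slacken for a moment while it holds something.
It also fails if it takes over 208 s, if anything falls off the work surface, if the arm or the gripper's body presses on something with over 40 N, if the wrist force passes 120 N, or if a joint passes its speed limit or range.

## Working session

There is one attempt and no reset: what is moved stays moved. The work goes in short steps, Python scripts to look and compute and a tool call to move; the robot and the scene stay as the last step left them, time stands still between calls to the robot, and variables do not carry over. Pictures are saved under pics/ and viewed, about 12 in all and at most 16, crops included, and the job is handed in when it is done.

Besides the shell and the picture viewer there is one more tool, called as name(argument=value, ...), one argument or row to a line, values as JSON. carry_out: Moves the arm, as the interface text tells. Its arguments: {"type":"object","properties":{"plan":{"type":"array","items":{"type":"array"}},"grip_force":{"type":"number"}},"required":["plan"]}

```bash
ls; mkdir -p pics; python3 - <<'E'
from plant import r
import cv2,numpy as np
print(r.get_state())
ims=[]
for n in ["side","top","wrist"]:
    im=r.capture(n)[:,:,::-1]; cv2.imwrite(f"pics/{n}0.png",im)
    c=r.get_calibration(n); print(n,np.round(c["K"],1).tolist(),np.round(c["rvec"],4),np.round(c["tvec"],4), {k:v for k,v in c.items() if k not in("K","rvec","tvec")})
    R=cv2.Rodrigues(np.array(c["rvec"]))[0]; print("cam pos",-R.T@np.array(c["tvec"]).ravel())
E
```

```text
pics
{'time_s': 0.0, 'joints': array([ 9.17956039e+01,  2.05923950e+01,  6.34633878e-01, -1.94801066e-02,
       -7.01379961e+01, -1.65054627e+01]), 'qd': array([-0.09898112, -0.0529892 , -0.03961652,  0.04631016,  0.00633536,
        0.10689449]), 'joint_torque': array([-5.14579770e-04, -5.82719886e+01,  2.93049413e+01,  6.99698031e+00,
        6.92967908e-03, -1.53584938e-04]), 'tcp_pos': array([0.17136892, 0.65268522, 0.40372017]), 'eef_rot': array([ 1.79902986e+02, -9.64983930e-03, -1.47164844e+01]), 'contact_force': array([ 0.04726825, -0.23099075, -0.35132279]), 'moment': array([-0.03431487,  0.04080486,  0.00154624]), 'gripper_width': 0.08747075108714406}
side [[496.5, 0.0, 315.3], [0.0, 496.5, 242.4], [0.0, 0.0, 1.0]] [ 0.342  -2.8155  1.1273] [0.5327 0.2186 1.1281] {}
cam pos [0.36874282 0.72983822 0.96728244]
top [[581.9, 0.0, 316.9], [0.0, 581.9, 245.6], [0.0, 0.0, 1.0]] [ 2.1801 -2.1302  0.171 ] [-0.0529  0.5828  1.3393] {}
cam pos [ 0.38808749 -0.0191351   1.40896374]
wrist [[371.6, 0.0, 316.7], [0.0, 371.6, 238.5], [0.0, 0.0, 1.0]] [-1.8148  2.3555  0.2968] [ 0.6755 -0.031   0.3892] {}
cam pos [0.23669746 0.63635536 0.38438384]
```

View pics/side0.png

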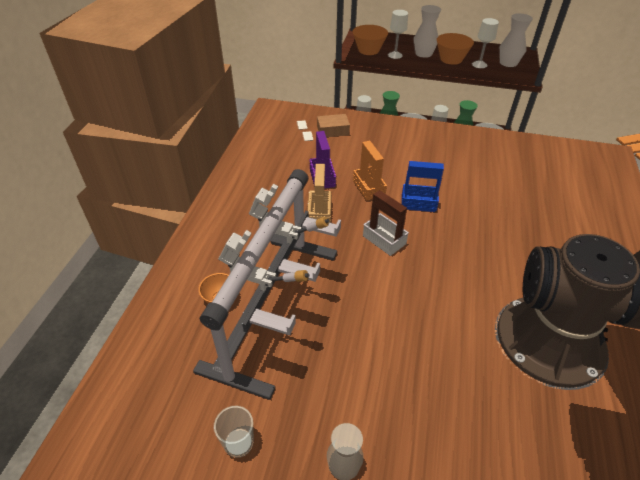

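View pics/top0.png

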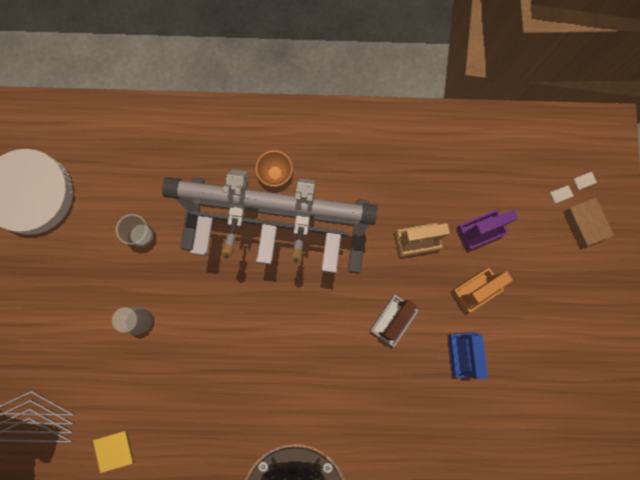

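Side and top both show three target carriers: pale at top (422,238), orange at (483,290) and tin at (395,320), plus purple and blue look-alikes. The stand's tube runs from (172,188) to (370,212) in top. Both caps are open and both bolts lean out. Next I zoom in to pick pixels.

```bash
cat > h.py <<'E'
import cv2,numpy as np
from plant import r
def cal(n):
    c=r.get_calibration(n); R=cv2.Rodrigues(np.array(c["rvec"],float))[0]; t=np.array(c["tvec"],float).ravel()
    return np.array(c["K"],float),R,t
def ray(n,uv,C=None):
    K,R,t=C or cal(n); p=(np.array(uv,float)-K[:2,2])/K[0,0]
    if n=="wrist":
        th=np.hypot(*p); d=np.array([*(p/max(th,1e-9)*np.sin(th)),np.cos(th)])
    else: d=np.array([p[0],p[1],1.])
    d=R.T@d; return -R.T@t,d/np.linalg.norm(d)
def onz(n,uv,z,C=None):
    o,d=ray(n,uv,C); return o+d*(z-o[2])/d[2]
def tri(obs):
    A=np.zeros((3,3));b=np.zeros(3)
    for n,uv in obs:
        o,d=ray(n,uv); P=np.eye(3)-np.outer(d,d); A+=P; b+=P@o
    x=np.linalg.solve(A,b); return x
def proj(n,X,C=None):
    K,R,t=C or cal(n); c=R@np.array(X,float)+t
    if n=="wrist":
        q=np.hypot(c[0],c[1]); th=np.arctan2(q,c[2]); return K[:2,2]+K[0,0]*th*c[:2]/max(q,1e-9)
    return K[:2,2]+K[0,0]*c[:2]/c[2]
E
python3 - <<'E'
import cv2
t=cv2.imread("pics/top0.png"); s=cv2.imread("pics/side0.png")
cv2.imwrite("pics/tz.png",cv2.resize(t[150:285,155:385],None,fx=3.4,fy=3.4,interpolation=cv2.INTER_CUBIC))
cv2.imwrite("pics/sz.png",cv2.resize(s[125:385,190:450],None,fx=2.3,fy=2.3,interpolation=cv2.INTER_CUBIC))
E
```

```text
(no output)
```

View pics/tz.png

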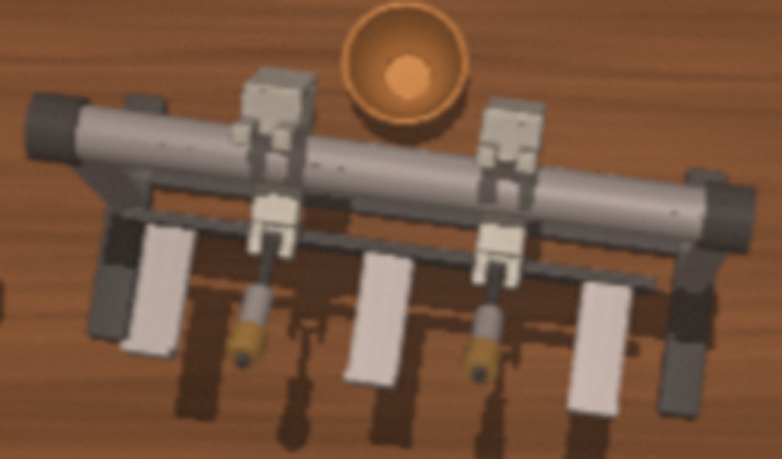

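View pics/sz.png

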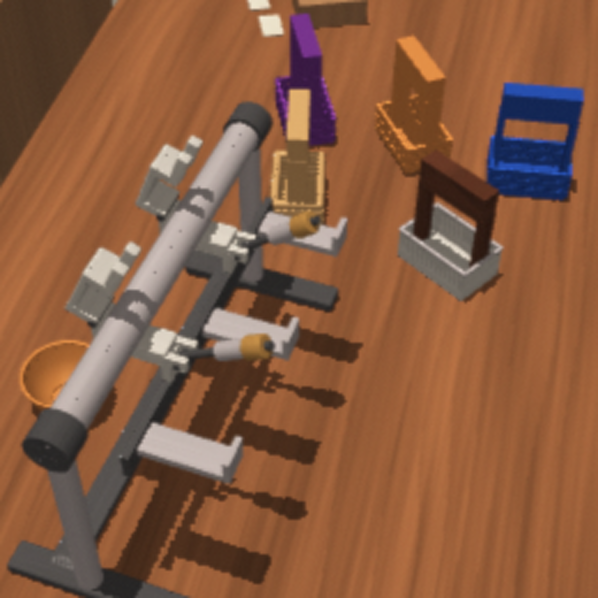

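```bash
cat > m.py <<'E'
from h import *
T=lambda u,v:("top",(u/3.4+155,v/3.4+150)); S=lambda u,v:("side",(u/2.3+190,v/2.3+125))
a=onz(*T(28,127),.23); b=onz(*T(753,218),.23); print("tube ends",a,b,np.linalg.norm(a-b))
print("hook tips corners z.188 top view", [onz(*T(*p),.17).round(4).tolist() for p in [(193,228),(147,226),(412,256),(362,252),(631,285),(583,284)]])
print("tips", [onz(*T(*p),.188).round(4).tolist() for p in [(121,348),(172,356),(345,379),(395,386),(568,411),(617,416)]])
print("nutL",tri([T(243,350),S(255,347)])); print("nutR",tri([T(480,362),S(303,224)]))
print("forkL",tri([T(264,134),S(131,250)])); print("forkR",tri([T(508,159),S(193,146)]))
print("tubeL",tri([T(28,127),S(52,440)])); print("tubeR",tri([T(753,218),S(250,118)]))
E
python3 m.py
```

```text
tube ends [0.67070318 0.28352438 0.23      ] [ 0.62562047 -0.15828821  0.23      ] 0.4441067643429515
hook tips corners z.188 top view [[0.6222, 0.1908, 0.17], [0.6227, 0.22, 0.17], [0.6076, 0.0514, 0.17], [0.6094, 0.0831, 0.17], [0.5924, -0.0881, 0.17], [0.5923, -0.0576, 0.17]]
tips [[0.542, 0.2287, 0.188], [0.5378, 0.1969, 0.188], [0.526, 0.0893, 0.188], [0.5224, 0.0583, 0.188], [0.5094, -0.0493, 0.188], [0.507, -0.0797, 0.188]]
nutL [0.5386301  0.14648156 0.23765974]
nutR [0.53246949 0.00490373 0.24820502]
forkL [0.6495532  0.12926218 0.3093932 ]
forkR [ 0.63956005 -0.00940735  0.30726842]
tubeL [0.66639935 0.27934454 0.24576699]
tubeR [ 0.62760868 -0.15888202  0.22419681]
```

carry_out(
  plan=[
    [[0,0,-0.034],[0,0,-4.5],0],
    [[0,0,-0.034],[0,0,-4.4],0],
    [[0,0,-0.034],[0,0,0],255],
    [[0,0,-0.034],[0,0,0],255],
    [[0.0285,0.0234,0],[0,0,0],255],
    [[0.0285,0.0234,0],[0,0,0],255],
    [[0.0285,0.0234,0],[0,0,0],255],
    [[0.0285,0.0234,0],[0,0,0],255],
    [[0.0285,0.0234,0],[0,0,0],255],
    [[0.0285,0.0234,0],[0,0,0],255],
    [[0.0285,0.0234,0],[0,0,0],255],
    [[0.0285,0.0234,0],[0,0,0],255],
  ],
  grip_force=20,
)

```text
time_s: 1.15
tcp_pos: [0.3802, 0.4419, 0.5406]
eef_rot: [180.0, 0.0, -5.8]
contact_force: [0.3, -0.0, -0.1]
gripper_width: 0.0268
```

carry_out(
  plan=[
    [[0.0285,0.0234,0],[0,0,0],255],
    [[0.0285,0.0234,0],[0,0,0],255],
    [[0.0285,0.0234,0],[0,0,0],255],
    [[0.0285,0.0234,0],[0,0,0],255],
    [[0.0285,0.0234,0],[0,0,0],255],
    [[0.0285,0.0234,0],[0,0,0],255],
    [[0.0285,0.0234,0],[0,0,0],255],
    [[0.0285,0.0234,0],[0,0,0],255],
    [[0,0,0],[0,0,0],255],
    [[0,0,0],[0,0,0],255],
  ],
)

```text
time_s: 1.98
tcp_pos: [0.5884, 0.2325, 0.5396]
eef_rot: [179.9, 0.1, -6.0]
contact_force: [-0.7, 0.4, -0.8]
gripper_width: 0.0004
```

```bash
cat > s.py <<'E'
from h import *
X=np.array([.9948,-.1016,0]);Y=np.array([.1016,.9948,0]);O=np.array([.648,.0626,0])
def st(p): d=np.array(p)-O; return np.array([d@X,d@Y,d[2]])
if __name__=="__main__":
    s=r.get_state(); p=s["tcp_pos"]; q=st(p); q[2]-=.178
    print("t",round(s["time_s"],2),"world",p.round(4),"rpy",s["eef_rot"].round(2),"tip stand",q.round(4),"F",s["contact_force"].round(1),"w",round(s["gripper_width"],4))
E
python3 s.py
```

```text
t 1.98 world [0.5884 0.2325 0.5396] rpy [ 1.7994e+02  8.0000e-02 -6.0200e+00] tip stand [-0.0765  0.163   0.3616] F [-0.7  0.4 -0.8] w 0.0004
```

carry_out(
  plan=[
    [[0.028,0.0232,0],[0,0,0],255],
    [[0.028,0.0232,0],[0,0,0],255],
    [[0.028,0.0232,0],[0,0,0],255],
    [[0.0275,0.0234,0],[0,0,0],255],
    [[0,0,0],[0,0,0],255],
    [[0,0,0.032],[0,0,0],255],
    [[0,0,0.032],[0,0,0],255],
    [[0,0,0],[0,0,0],255],
  ],
)

```text
time_s: 2.65
tcp_pos: [0.6879, 0.1311, 0.4722]
eef_rot: [179.9, 0.3, -5.8]
contact_force: [-1.1, -0.7, 0.8]
gripper_width: 0.0003
```

```bash
python3 s.py; python3 -c "
from h import *
s=r.capture('side')[:,:,::-1]; t=r.capture('top')[:,:,::-1]
a=cv2.resize(s[130:330,190:390],(600,600),interpolation=3); cv2.imwrite('pics/c1.png',a)"
```

```text
t 2.65 world [0.6879 0.1311 0.4722] rpy [179.89   0.26  -5.78] tip stand [0.0327 0.0722 0.2942] F [-1.1 -0.7  0.8] w 0.0003
```

View pics/c1.png

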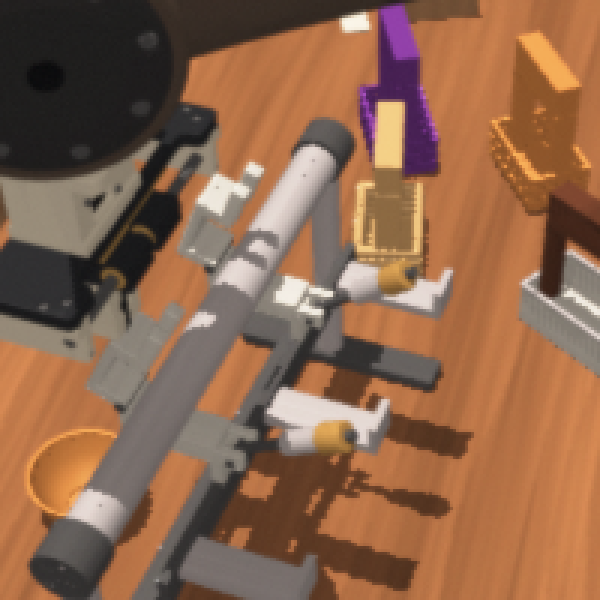

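The picture shows the closed fingers behind the open left half. I sweep it down along its arc.

carry_out(
  plan=[
    [[-0.013,0.001,-0.002],[0,0,0],255],
    [[-0.013,0.001,-0.002],[0,0,0],255],
    [[-0.0085,0,0.005],[0,0,0],255],
    [[-0.0085,0,0.0054],[0,0,0],255],
    [[-0.007,0,0.007],[0,0,0],255],
    [[-0.0067,0,0.0075],[0,0,0],255],
    [[-0.0048,0,0.0087],[0,0,0],255],
    [[-0.0047,0,0.0088],[0,0,0],255],
    [[-0.0024,0,0.0097],[0,0,0],255],
    [[-0.0023,0,0.0097],[0,0,0],255],
    [[0,0,0.003],[0,0,0],255],
    [[0,0,0],[0,0,0],255],
  ],
)

```text
time_s: 3.75
tcp_pos: [0.617, 0.1359, 0.4161]
eef_rot: [180.0, 0.1, -5.8]
contact_force: [-8.0, 2.8, 8.4]
gripper_width: 0.0006
```

```bash
python3 s.py
```

```text
t 3.75 world [0.617  0.1359 0.4161] rpy [ 1.7998e+02  1.0000e-01 -5.7700e+00] tip stand [-0.0383  0.0698  0.2381] F [-8.   2.8  8.4] w 0.0006
```

carry_out(
  plan=[
    [[-0.002,0,0.003],[0,0,0],255],
    [[0,0,0.002],[0,0,0],255],
    [[0,0,0],[0,0,0],255],
  ],
)

```text
time_s: 4.0
tcp_pos: [0.6158, 0.1359, 0.4156]
eef_rot: [-179.9, -0.3, -5.7]
contact_force: [-11.7, 1.2, 28.1]
gripper_width: 0.0004
```

carry_out(
  plan=[
    [[-0.003,0,-0.03],[0,0,0],255],
    [[0,0,-0.04],[0,0,0],255],
    [[0,0,-0.04],[0,0,0],255],
    [[0,0,-0.018],[0,0,0],255],
    [[0.019,0.035,0],[0,0,0],255],
    [[0.019,0.035,0],[0,0,0],255],
    [[0.019,0.035,0],[0,0,0],255],
    [[0.019,0.035,0],[0,0,0],255],
    [[0,0,0],[0,0,0],255],
    [[0,0,0.032],[0,0,0],255],
    [[0,0,0.032],[0,0,0],255],
    [[0,0,0],[0,0,0],255],
  ],
)

```text
time_s: 5.0
tcp_pos: [0.6749, -0.0116, 0.4718]
eef_rot: [179.9, 0.0, -5.9]
contact_force: [-0.2, -0.9, 2.7]
gripper_width: 0.0004
```

```bash
python3 s.py; python3 -c "
from h import *
s=r.capture('side')[:,:,::-1]
a=cv2.resize(s[130:330,190:390],(600,600),interpolation=3); cv2.imwrite('pics/c2.png',a)"
```

```text
t 5.0 world [ 0.6749 -0.0116  0.4718] rpy [ 1.7991e+02  4.0000e-02 -5.8600e+00] tip stand [ 0.0343 -0.0711  0.2938] F [-0.2 -0.9  2.7] w 0.0004
```

View pics/c2.png

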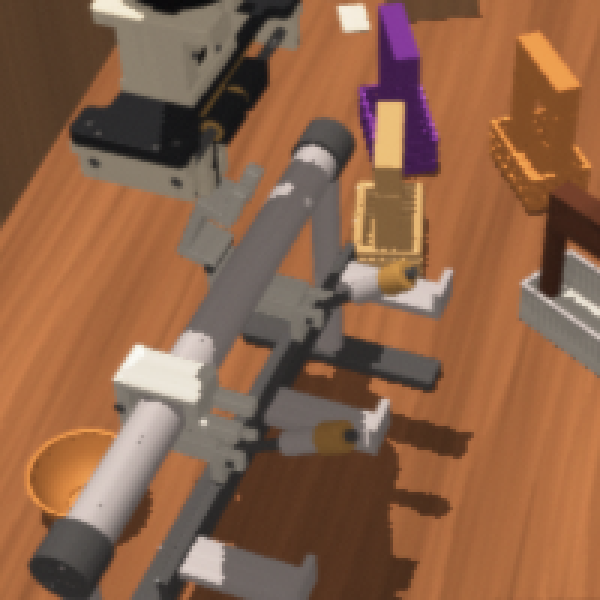

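The left half is closed over the tube and the fingers are now behind the right half. I repeat the sweep there.

carry_out(
  plan=[
    [[-0.014,0,-0.002],[0,0,0],255],
    [[-0.014,0,-0.002],[0,0,0],255],
    [[-0.0085,0,0.005],[0,0,0],255],
    [[-0.0085,0,0.0054],[0,0,0],255],
    [[-0.007,0,0.007],[0,0,0],255],
    [[-0.0067,0,0.0075],[0,0,0],255],
    [[-0.0048,0,0.0087],[0,0,0],255],
    [[-0.0047,0,0.0088],[0,0,0],255],
    [[-0.004,0,0.0097],[0,0,0],255],
    [[-0.0023,0,0.0097],[0,0,0],255],
    [[0,0,0.006],[0,0,0],255],
    [[0,0,0.001],[0,0,0],255],
  ],
)

```text
time_s: 6.05
tcp_pos: [0.5998, -0.0033, 0.4154]
eef_rot: [180.0, -0.2, -5.7]
contact_force: [-17.9, 5.3, 40.4]
gripper_width: 0.0005
```

carry_out(
  plan=[
    [[0,0,0],[0,0,0],255],
    [[0,0,0],[0,0,0],255],
  ],
)

```text
time_s: 6.22
tcp_pos: [0.5997, -0.0033, 0.4154]
eef_rot: [180.0, -0.2, -5.7]
contact_force: [-15.7, 5.8, 37.1]
gripper_width: 0.0003
```

carry_out(
  plan=[
    [[-0.003,0,-0.03],[0,0,0],255],
    [[0,0,-0.04],[0,0,0],255],
    [[0,0,-0.04],[0,0,0],100],
    [[-0.034,0,0],[0,0,0],100],
    [[-0.034,0,0],[0,0,0],100],
    [[0,0,0],[0,0,0],100],
    [[0,0,0],[0,0,0],100],
  ],
)

```text
time_s: 6.8
tcp_pos: [0.5282, 0.0038, 0.5202]
eef_rot: [-180.0, -0.0, -5.8]
contact_force: [0.1, 0.6, 0.1]
gripper_width: 0.028
```

```bash
python3 s.py; python3 -c "
from h import *
s=r.capture('side')[:,:,::-1]; w=r.capture('wrist')[:,:,::-1]
cv2.imwrite('pics/s3.png',s); cv2.imwrite('pics/w3.png',w)
a=cv2.resize(s[130:330,190:390],(400,400),interpolation=3); w=cv2.resize(w,(400,300)); cv2.imwrite('pics/c3.png',np.hstack([a,np.vstack([w,0*w[:100]])]))"
```

```text
t 6.8 world [0.5282 0.0038 0.5202] rpy [-1.7996e+02 -3.0000e-02 -5.7700e+00] tip stand [-0.1132 -0.0707  0.3422] F [0.1 0.6 0.1] w 0.028
```

View pics/c3.png

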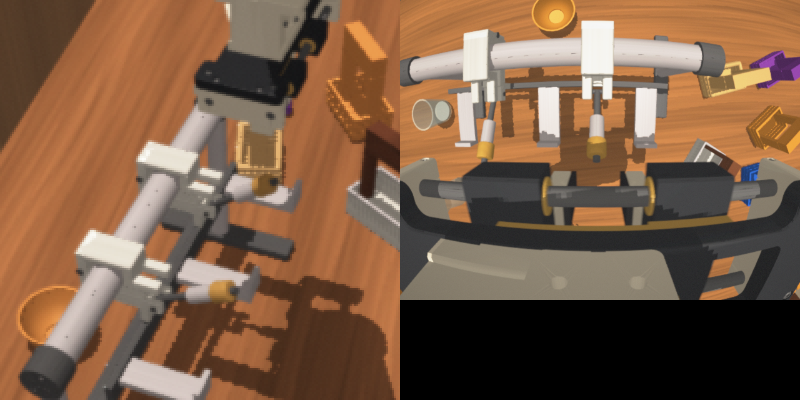

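Both halves are closed; the nuts have not moved. Now the right bolt: I grip its nut and swing it up.

carry_out(
  plan=[
    [[0.004,-0.001,0.035],[0,0,0],110],
    [[0,0,0.035],[0,0,0],110],
    [[0,0,0.03],[0,0,0],110],
    [[0,0,0.013],[0,0,0],110],
    [[0,0,0],[0,0,0],255],
    [[0,0,0],[0,0,0],255],
    [[0,0,0],[0,0,0],255],
    [[0,0,0],[0,0,0],255],
    [[0,0,0],[0,0,0],255],
  ],
  grip_force=15,
)

```text
time_s: 7.65
tcp_pos: [0.5342, 0.0045, 0.4083]
eef_rot: [-179.9, -0.1, -5.8]
contact_force: [-0.1, 8.0, -0.2]
gripper_width: 0.0223
```

```bash
python3 s.py
```

```text
t 7.65 world [0.5342 0.0045 0.4083] rpy [-1.7994e+02 -1.2000e-01 -5.8200e+00] tip stand [-0.1073 -0.0693  0.2303] F [-0.1  8.  -0.2] w 0.0223
```

carry_out(
  plan=[
    [[0.0045,-0.001,-0.0052],[0,0,0],255],
    [[0.005,0,-0.005],[0,0,0],255],
    [[0.0054,0,-0.0043],[0,0,0],255],
    [[0.0057,0,-0.004],[0,0,0],255],
    [[0.0061,0,-0.0035],[0,0,0],255],
    [[0.0063,0,-0.0029],[0,0,0],255],
    [[0.0066,0,-0.0023],[0,0,0],255],
    [[0.0068,0,-0.0018],[0,0,0],255],
    [[0.0069,0,-0.0012],[0,0,0],255],
    [[0.007,0,-0.0005],[0,0,0],255],
    [[0.006,0,0],[0,0,0],255],
    [[0,0,0],[0,0,0],255],
  ],
)

```text
time_s: 8.65
tcp_pos: [0.6004, -0.0018, 0.4382]
eef_rot: [179.9, 0.1, -5.8]
contact_force: [-5.8, -4.0, 2.8]
gripper_width: 0.0216
```

```bash
python3 s.py
```

```text
t 8.65 world [ 0.6004 -0.0018  0.4382] rpy [ 1.7993e+02  9.0000e-02 -5.8300e+00] tip stand [-0.0408 -0.0689  0.2602] F [-5.8 -4.   2.8] w 0.0216
```

carry_out(
  plan=[
    [[0.004,0,0],[0,0,0],255],
    [[0.003,0,0],[0,0,0],255],
    [[0,0,0],[0,0,0],255],
  ],
)

```text
time_s: 8.9
tcp_pos: [0.6049, -0.0023, 0.4374]
eef_rot: [179.9, 0.4, -5.8]
contact_force: [-17.6, 0.4, 7.7]
gripper_width: 0.0216
```

```bash
python3 s.py; python3 -c "
from h import *
w=r.capture('wrist')[:,:,::-1];s=r.capture('side')[:,:,::-1]
w=cv2.resize(w,(400,300)); a=cv2.resize(s[130:330,190:390],(400,400),interpolation=3); cv2.imwrite('pics/c4.png',np.hstack([a,np.vstack([w,0*w[:100]])]))"
```

```text
t 8.9 world [ 0.6049 -0.0023  0.4374] rpy [179.92   0.43  -5.83] tip stand [-0.0362 -0.069   0.2594] F [-17.6   0.4   7.7] w 0.0216
```

View pics/c4.png

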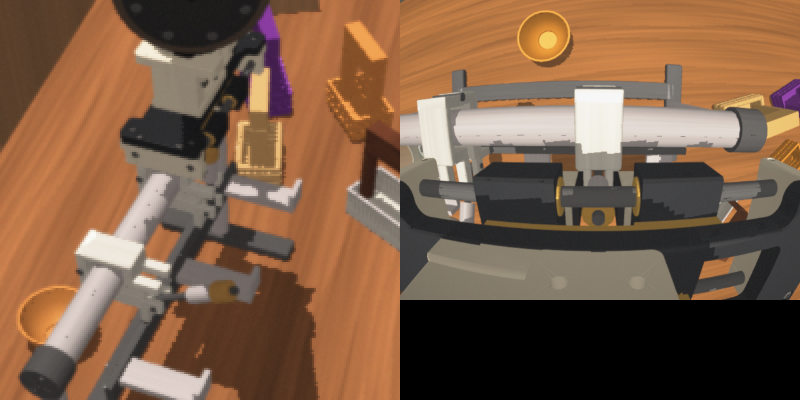

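The right bolt stands upright against its stop (about 18 N). Next the left nut.

carry_out(
  plan=[
    [[-0.005,0,0],[0,0,0],110],
    [[0,0,0],[0,0,0],110],
    [[0,0,0],[0,0,0],110],
    [[0,0,-0.04],[0,0,0],110],
    [[0,0,-0.04],[0,0,0],110],
    [[-0.02,-0.035,0],[0,0,0],110],
    [[-0.02,-0.035,0],[0,0,0],110],
    [[-0.02,-0.035,0],[0,0,0],110],
    [[-0.02,-0.036,0],[0,0,0],110],
    [[0,0,0],[0,0,0],110],
    [[0,0,0],[0,0,0],110],
  ],
)

```text
time_s: 9.92
tcp_pos: [0.5362, 0.1492, 0.5184]
eef_rot: [-179.9, -0.1, -5.6]
contact_force: [1.1, -0.7, 0.6]
gripper_width: 0.0495
```

```bash
python3 s.py
```

```text
t 9.92 world [0.5362 0.1492 0.5184] rpy [-1.7992e+02 -1.0000e-01 -5.5800e+00] tip stand [-0.12    0.0748  0.3404] F [ 1.1 -0.7  0.6] w 0.0495
```

carry_out(
  plan=[
    [[0.003,0.003,0.035],[0,0,0],110],
    [[0,0,0.035],[0,0,0],110],
    [[0,0,0.03],[0,0,0],110],
    [[0,0,0.021],[0,0,0],110],
    [[0,0,0],[0,0,0],110],
    [[0,0,0],[0,0,0],255],
    [[0,0,0],[0,0,0],255],
    [[0,0,0],[0,0,0],255],
    [[0,0,0],[0,0,0],255],
    [[0,0,0],[0,0,0],255],
  ],
)

```text
time_s: 10.75
tcp_pos: [0.5396, 0.1442, 0.3981]
eef_rot: [-179.8, -0.1, -5.8]
contact_force: [-2.7, 15.8, 2.2]
gripper_width: 0.0223
```

```bash
python3 s.py
```

```text
t 10.75 world [0.5396 0.1442 0.3981] rpy [-1.7982e+02 -1.4000e-01 -5.8200e+00] tip stand [-0.1162  0.0702  0.2201] F [-2.7 15.8  2.2] w 0.0223
```

carry_out(
  plan=[
    [[0.0037,-0.002,-0.006],[0,0,0],255],
    [[0.004,0,-0.0057],[0,0,0],255],
    [[0.0095,0,-0.0102],[0,0,0],255],
    [[0.0054,0,-0.0043],[0,0,0],255],
    [[0.0057,0,-0.004],[0,0,0],255],
    [[0.0061,0,-0.0035],[0,0,0],255],
    [[0.0063,0,-0.0029],[0,0,0],255],
    [[0.0066,0,-0.0023],[0,0,0],255],
    [[0.0068,0,-0.0018],[0,0,0],255],
    [[0.0069,0,-0.0012],[0,0,0],255],
    [[0.007,0,-0.0005],[0,0,0],255],
    [[0.006,0,0],[0,0,0],255],
  ],
)

```text
time_s: 11.75
tcp_pos: [0.6136, 0.1375, 0.4396]
eef_rot: [179.9, 0.0, -5.8]
contact_force: [-19.3, -0.3, 8.0]
gripper_width: 0.0215
```

carry_out(
  plan=[
    [[0.004,0,0],[0,0,0],255],
    [[0.003,0,0],[0,0,0],255],
    [[0,0,0],[0,0,0],255],
  ],
)

```text
time_s: 12.0
tcp_pos: [0.6184, 0.1371, 0.4387]
eef_rot: [179.9, 0.4, -5.8]
contact_force: [-16.8, -0.5, 7.0]
gripper_width: 0.0214
```

```bash
python3 s.py
```

```text
t 12.0 world [0.6184 0.1371 0.4387] rpy [179.9    0.37  -5.82] tip stand [-0.037   0.0711  0.2607] F [-16.8  -0.5   7. ] w 0.0214
```

carry_out(
  plan=[
    [[-0.005,0,0],[0,0,0],110],
    [[0,0,0],[0,0,0],110],
    [[0,0,0],[0,0,0],110],
    [[0,0,-0.04],[0,0,0],110],
    [[0,0,-0.04],[0,0,0],0],
    [[0,0,-0.02],[0,0,0],0],
    [[-0.04,0,0],[0,0,0],0],
    [[-0.04,0,0],[0,0,0],0],
    [[-0.04,0,0],[0,0,0],0],
    [[-0.04,0,0],[0,0,0],0],
    [[0,0,0],[0,0,0],0],
    [[0,0,0],[0,0,0],0],
  ],
)

```text
time_s: 13.0
tcp_pos: [0.4544, 0.1541, 0.541]
eef_rot: [-179.8, -0.2, -5.7]
contact_force: [0.2, -0.1, 0.7]
gripper_width: 0.0871
```

```bash
python3 s.py; python3 -c "
from h import *
s=r.capture('side')[:,:,::-1];t=r.capture('top')[:,:,::-1];w=r.capture('wrist')[:,:,::-1]
cv2.imwrite('pics/s5.png',s);cv2.imwrite('pics/t5.png',t)
a=cv2.resize(s[130:330,190:390],(330,330),interpolation=3)
b=cv2.resize(t[150:370,360:520],(436,600),interpolation=3)
w=cv2.resize(w,(330,248))
cv2.imwrite('pics/c5.png',np.hstack([np.vstack([a,w,w[:22]*0]),b]))"
```

```text
t 13.0 world [0.4544 0.1541 0.541 ] rpy [-179.8    -0.2    -5.67] tip stand [-0.2019  0.0714  0.363 ] F [ 0.2 -0.1  0.7] w 0.0871
```

View pics/c5.png

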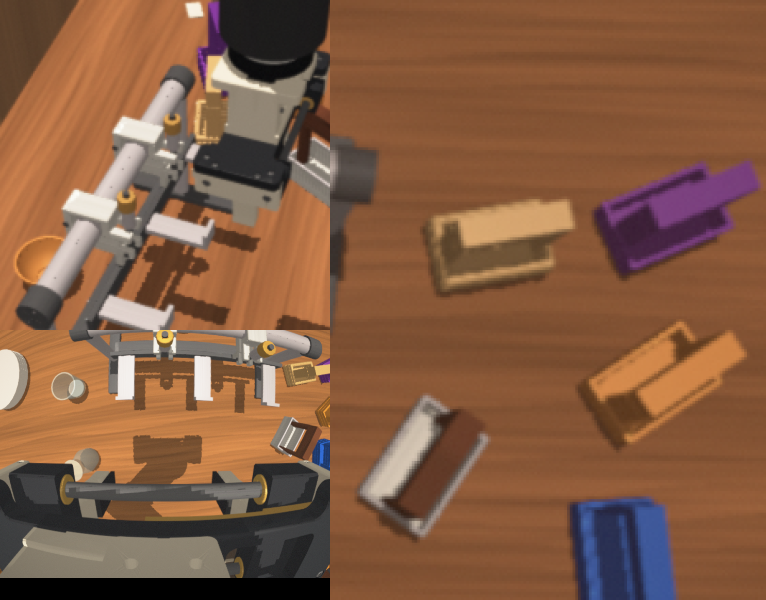

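Both bolts stand upright and both caps are closed. In the crop the handle centres are at about (442,466) for tin, (517,219) for pale and (689,372) for orange; next I work out their positions.

```bash
cat > b.py <<'E'
from s import *
f=lambda u,v:((u-330)/2.725+360,v/2.727+150)
for n,c,a,b in [("tin",(441.6,466),(418,517),(488,435)),("pale",(517,218.5),(460,207),(572,200)),("orange",(688.6,372.5),(648,418),(746,352))]:
    p,A,B=[onz("top",f(*q),.141) for q in (c,a,b)]; d=B-A
    yaw=np.degrees(np.arctan2(d[1],d[0])); yaw=(yaw+95.83+90)%180-90-95.83
    print(n,p.round(4),"toolyaw",yaw.round(1),"len",np.linalg.norm(d).round(4),"stand",st(p).round(4),"az from -95.8",round(-(yaw+95.83),1))
E
python3 b.py
```

```text
tin [ 0.4093 -0.2237  0.141 ] toolyaw -40.3 len 0.0862 stand [-0.2083 -0.309   0.141 ] az from -95.8 -55.5
pale [ 0.6104 -0.2849  0.141 ] toolyaw -85.0 len 0.092 stand [-0.0021 -0.3495  0.141 ] az from -95.8 -10.9
orange [ 0.4883 -0.4227  0.141 ] toolyaw -55.7 len 0.0972 stand [-0.1096 -0.499   0.141 ] az from -95.8 -40.1
```

carry_out(
  plan=[
    [[-0.0006,0.0381,0],[0,0,0],0],
    [[-0.0006,0.0381,0],[0,0,0],0],
    [[-0.0006,0.0381,0],[0,0,0],0],
    [[-0.0006,0.0381,0],[0,0,0],0],
    [[-0.0006,0.0381,0],[0,0,0],0],
    [[-0.0006,0.0381,0],[0,0,0],0],
    [[-0.0006,0.0381,0],[0,0,0],0],
    [[-0.0006,0.0381,0],[0,0,0],0],
    [[-0.0006,0.0381,0],[0,0,0],0],
    [[-0.0006,0.0381,0],[0,0,0],0],
  ],
  grip_force=40,
)

```text
time_s: 13.98
tcp_pos: [0.4115, -0.227, 0.5388]
eef_rot: [180.0, 0.0, -5.9]
contact_force: [0.6, -0.4, 0.3]
gripper_width: 0.0877
```

carry_out(
  plan=[
    [[0,0,0.02],[0,0,7],0],
    [[0,0,0.02],[0,0,7],0],
    [[0,0,0.02],[0,0,7],0],
    [[0,0,0.02],[0,0,7],0],
    [[0,0,0.02],[0,0,6.6],0],
    [[0,0,0],[0,0,0],0],
    [[0,0,0],[0,0,0],0],
  ],
)

```text
time_s: 14.57
tcp_pos: [0.4118, -0.2251, 0.4384]
eef_rot: [179.9, 0.1, -40.3]
contact_force: [0.1, -0.3, 1.0]
gripper_width: 0.0879
```

```bash
python3 s.py; python3 -c "
from h import *
w=r.capture('wrist')[:,:,::-1]; cv2.imwrite('pics/w6.png',w)
for z in(.141,.105):
  print(z,proj('wrist',(.4093,-.2237,z)))
for n,q in [('top',(.4093,-.2237,.141)),('side',(.4093,-.2237,.141))]: print(n,proj(n,q))"
```

```text
t 14.57 world [ 0.4118 -0.2251  0.4384] rpy [ 1.7988e+02  1.3000e-01 -4.0260e+01] tip stand [-0.2057 -0.3101  0.2604] F [ 0.1 -0.3  1. ] w 0.0879
0.141 [319.10802753 236.17886381]
0.105 [318.83664342 226.10374674]
top [400.96543186 320.90555417]
side [390.72562877 199.80697969]
```

View pics/w6.png

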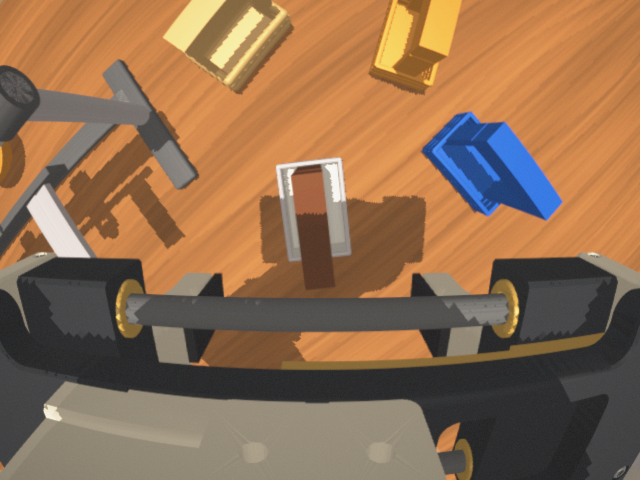

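```bash
cat > w.py <<'E'
import sys
from s import *
# handle end midpoints in the current wrist view, at z .141 -> tool-frame correction
u=list(map(float,sys.argv[1:5])); A=onz("wrist",u[:2],.141); B=onz("wrist",u[2:],.141)
s=r.get_state(); y=np.radians(s["eef_rot"][2]); tx=np.array([np.cos(y),np.sin(y)]); ty=np.array([np.sin(y),-np.cos(y)])
c=(A+B)/2; e=(c-s["tcp_pos"])[:2]; d=(A-B)[:2]
print("c",c.round(4),"len",np.linalg.norm(d).round(4),"tool dx,dy",round(e@tx,4),round(e@ty,4),"az",round(np.degrees(np.arctan2(d@ty,d@tx)),1), "tip z",s["tcp_pos"][2]-.178)
E
python3 w.py 308 168 318 288
```

```text
c [ 0.4159 -0.2233  0.141 ] len 0.096 tool dx,dy 0.0017 -0.0037 az -4.5 tip z 0.2615544706899954
```

carry_out(
  plan=[
    [[0.002,-0.003,0.03],[0,0,-4.3],0],
    [[0,0,0.04],[0,0,0],0],
    [[0,0,0.04],[0,0,0],0],
    [[0,0,0.03],[0,0,0],0],
    [[0,0,0],[0,0,0],0],
    [[0,0,0],[0,0,0],255],
    [[0,0,0],[0,0,0],255],
    [[0,0,0],[0,0,0],255],
    [[0,0,0],[0,0,0],255],
    [[0,0,0],[0,0,0],255],
    [[0,0,0],[0,0,0],255],
    [[0,0,0],[0,0,0],255],
  ],
)

```text
time_s: 15.62
tcp_pos: [0.4148, -0.2234, 0.2998]
eef_rot: [-180.0, -0.1, -36.1]
contact_force: [0.4, -0.4, -0.1]
gripper_width: 0.0461
```

```bash
python3 s.py
```

```text
t 15.62 world [ 0.4148 -0.2234  0.2998] rpy [-1.7997e+02 -6.0000e-02 -3.6100e+01] tip stand [-0.203  -0.3082  0.1218] F [ 0.4 -0.4 -0.1] w 0.0461
```

carry_out(
  plan=[
    [[0,0,0],[0,0,0],255],
    [[0,0,0],[0,0,0],255],
    [[0,0,0],[0,0,0],255],
    [[0,0,0],[0,0,0],255],
    [[0,0,0],[0,0,0],255],
    [[0,0,0],[0,0,0],255],
  ],
)

```text
time_s: 16.12
tcp_pos: [0.4146, -0.2233, 0.2991]
eef_rot: [180.0, 0.0, -36.1]
contact_force: [-0.5, -0.3, 0.5]
gripper_width: 0.0241
```

carry_out(
  plan=[
    [[0,0,-0.015],[0,0,0],255],
    [[0,0,-0.025],[0,0,0],255],
    [[0,0,-0.03],[0,0,0],255],
    [[0,0,-0.03],[0,0,0],255],
    [[0,0,-0.03],[0,0,0],255],
    [[0,0,0],[0,0,0],255],
  ],
)

```text
time_s: 16.62
tcp_pos: [0.4159, -0.2239, 0.4349]
eef_rot: [-179.8, -0.5, -36.1]
contact_force: [1.5, -0.7, -2.1]
gripper_width: 0.0238
```

carry_out(
  plan=[
    [[0,0,0],[0,0,6],255],
    [[0,0,0],[0,0,6],255],
    [[0,0,0],[0,0,6],255],
    [[0,0,0],[0,0,6],255],
    [[0,0,0],[0,0,6],255],
    [[0,0,0],[0,0,6],255],
    [[0,0,0],[0,0,6],255],
    [[0,0,0],[0,0,6],255],
    [[0,0,0],[0,0,6],255],
    [[0,0,0],[0,0,5.7],255],
    [[0,0,0],[0,0,0],255],
  ],
)

```text
time_s: 17.53
tcp_pos: [0.4145, -0.2233, 0.4283]
eef_rot: [179.9, 0.0, -96.1]
contact_force: [0.3, 0.5, -3.0]
gripper_width: 0.0235
```

```bash
python3 s.py
```

```text
t 17.53 world [ 0.4145 -0.2233  0.4283] rpy [ 1.7992e+02  2.0000e-02 -9.6080e+01] tip stand [-0.2032 -0.3081  0.2503] F [ 0.3  0.5 -3. ] w 0.0235
```

carry_out(
  plan=[
    [[-0.025,0.0085,0],[0,0,0],255],
    [[-0.04,0.0085,0],[0,0,0],255],
    [[-0.04,0,0],[0,0,0],255],
    [[-0.04,0,0],[0,0,0],255],
    [[-0.04,0,0],[0,0,0],255],
    [[-0.04,0,0],[0,0,0],255],
    [[-0.04,0,0],[0,0,0],255],
    [[-0.04,0,0],[0,0,0],255],
    [[-0.04,0,0],[0,0,0],255],
    [[-0.04,0,0],[0,0,0],255],
    [[-0.04,0,0],[0,0,0],255],
    [[-0.023,0,0.02],[0,0,0],255],
  ],
)

```text
time_s: 18.53
tcp_pos: [0.4441, 0.2283, 0.4118]
eef_rot: [-179.7, 0.3, -95.5]
contact_force: [1.2, 1.3, -1.7]
gripper_width: 0.0238
```

carry_out(
  plan=[
    [[0,0,0.015],[0,0,0],255],
    [[0,0,0],[0,0,0],255],
    [[0,0,0],[0,0,0],255],
  ],
)

```text
time_s: 18.78
tcp_pos: [0.4428, 0.2239, 0.3932]
eef_rot: [179.9, -0.2, -95.7]
contact_force: [-0.7, -0.7, -1.0]
gripper_width: 0.0235
```

```bash
python3 s.py; python3 -c "
from h import *
s=r.capture('side')[:,:,::-1];w=r.capture('wrist')[:,:,::-1]
cv2.imwrite('pics/s7.png',s)
a=cv2.resize(s[180:400,200:420],(480,480),interpolation=3);w=cv2.resize(w,(320,240)); cv2.imwrite('pics/c7.png',np.hstack([a,np.vstack([w,0*w])]))"
```

```text
t 18.78 world [0.4428 0.2239 0.3932] rpy [ 1.7989e+02 -1.5000e-01 -9.5650e+01] tip stand [-0.2205  0.1396  0.2152] F [-0.7 -0.7 -1. ] w 0.0235
```

View pics/c7.png

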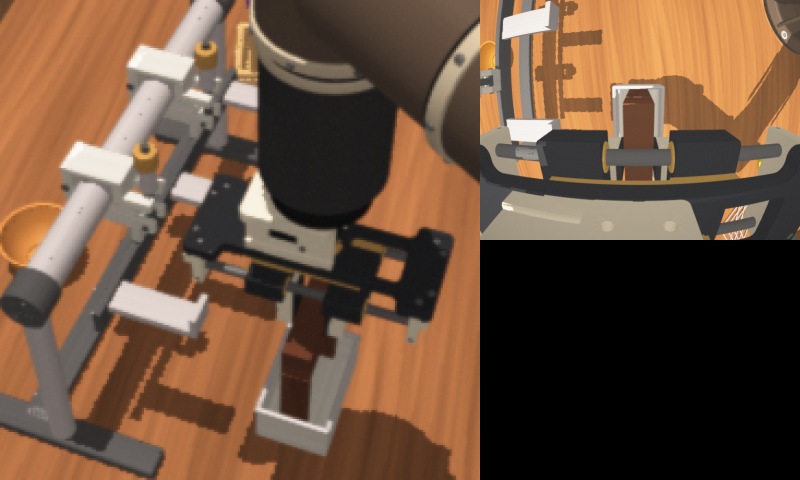

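carry_out(
  plan=[
    [[0,-0.014,0],[0,0,0],255],
    [[0,-0.025,0],[0,0,0],255],
    [[0,-0.025,0],[0,0,0],255],
    [[0,-0.025,0],[0,0,0],255],
    [[0,-0.025,0],[0,0,0],255],
    [[0,-0.0245,0],[0,0,0],255],
    [[0,0,0],[0,0,0],255],
    [[0,0,0],[0,0,0],255],
  ],
)

```text
time_s: 19.55
tcp_pos: [0.5826, 0.2087, 0.3944]
eef_rot: [-180.0, 0.0, -95.9]
contact_force: [0.3, 0.2, -2.7]
gripper_width: 0.0236
```

```bash
python3 s.py
```

```text
t 19.55 world [0.5826 0.2087 0.3944] rpy [-1.7997e+02  1.0000e-02 -9.5930e+01] tip stand [-0.0799  0.1387  0.2164] F [ 0.3  0.2 -2.7] w 0.0236
```

carry_out(
  plan=[
    [[0,0.001,0.009],[0,0,0],255],
    [[0,0.001,0.009],[0,0,0],255],
    [[0,0,0.007],[0,0,0],255],
    [[0,0,0],[0,0,0],255],
  ],
)

```text
time_s: 19.88
tcp_pos: [0.5778, 0.21, 0.3672]
eef_rot: [179.9, -0.1, -95.8]
contact_force: [0.6, 0.4, -2.9]
gripper_width: 0.0235
```

```bash
python3 s.py
```

```text
t 19.88 world [0.5778 0.21   0.3672] rpy [ 1.7985e+02 -8.0000e-02 -9.5790e+01] tip stand [-0.0848  0.1395  0.1892] F [ 0.6  0.4 -2.9] w 0.0235
```

carry_out(
  plan=[
    [[0,-0.002,0.001],[0,0,0],255],
    [[0,0,0],[0,0,0],255],
    [[0,0,0],[0,0,0],165],
    [[0,0,0],[0,0,0],160],
    [[0,0,0],[0,0,0],155],
    [[0,0,0],[0,0,0],150],
    [[0,0,0],[0,0,0],150],
  ],
)

```text
time_s: 20.47
tcp_pos: [0.581, 0.2101, 0.3685]
eef_rot: [-180.0, 0.0, -95.8]
contact_force: [0.5, -0.3, -0.5]
gripper_width: 0.036
```

carry_out(
  plan=[
    [[0,0,-0.01],[0,0,0],150],
    [[0,0,-0.02],[0,0,0],150],
    [[0,0,-0.035],[0,0,0],140],
    [[0,0,-0.035],[0,0,0],100],
    [[0,0.035,-0.03],[0,0,0],0],
    [[0,0.04,-0.02],[0,0,0],0],
    [[0,0.04,0],[0,0,0],0],
    [[0,0,0],[0,0,0],0],
  ],
)

```text
time_s: 21.13
tcp_pos: [0.468, 0.2202, 0.5175]
eef_rot: [-179.9, 0.3, -95.7]
contact_force: [0.1, -1.8, -1.1]
gripper_width: 0.0676
```

```bash
python3 s.py; python3 -c "
from h import *
s=r.capture('side')[:,:,::-1];t=r.capture('top')[:,:,::-1]; w=r.capture('wrist')[:,:,::-1]
cv2.imwrite('pics/t8.png',t)
t0=cv2.imread('pics/t5.png')
d=cv2.absdiff(t,t0).max(2)[200:390,400:520]; print('moved px right area',(d>40).sum())
a=cv2.resize(s[180:400,180:400],(380,380),interpolation=3);w=cv2.resize(w,(380,220));b=cv2.resize(t[150:370,360:520],(400,600)) 
cv2.imwrite('pics/c8.png',np.hstack([np.vstack([a,w]),b]))"
```

```text
t 21.13 world [0.468  0.2202 0.5175] rpy [-179.86    0.28  -95.74] tip stand [-0.195   0.1385  0.3395] F [ 0.1 -1.8 -1.1] w 0.0676
moved px right area 222
```

View pics/c8.png

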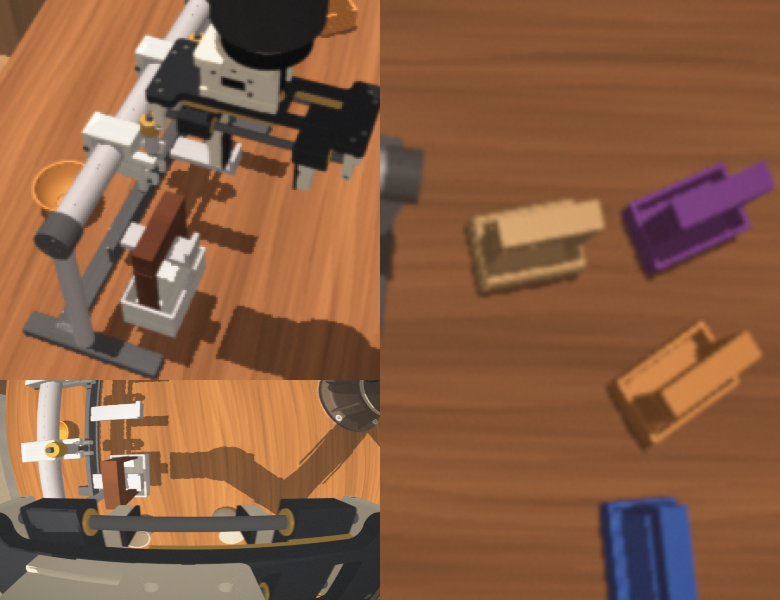

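Tin hangs on the left hook, upright. The side view shows it at (165,270) in the crop, and the other baskets have not moved. Next the orange one.

carry_out(
  plan=[
    [[0.03,-0.0053,0],[0,0,0],0],
    [[0.04,-0.0053,0],[0,0,0],0],
    [[0.04,-0.0053,0],[0,0,0],0],
    [[0.04,-0.0053,0],[0,0,0],0],
    [[0.04,-0.0053,0],[0,0,0],0],
    [[0.04,-0.0053,0],[0,0,0],0],
    [[0.04,-0.0053,0],[0,0,0],0],
    [[0.04,-0.0053,0],[0,0,0],0],
    [[0.04,-0.0053,0],[0,0,0],0],
    [[0.04,-0.0053,0],[0,0,0],0],
    [[0.04,-0.0053,0],[0,0,0],0],
    [[0.04,-0.0053,0],[0,0,0],0],
  ],
)

```text
time_s: 22.28
tcp_pos: [0.4885, -0.256, 0.5135]
eef_rot: [179.9, -0.0, -95.9]
contact_force: [1.7, 0.2, 0.6]
gripper_width: 0.0879
```

carry_out(
  plan=[
    [[0.04,-0.0053,0],[0,0,0],0],
    [[0.04,-0.0053,0],[0,0,0],0],
    [[0.04,-0.0053,0],[0,0,0],0],
    [[0.04,-0.0045,0],[0,0,0],0],
    [[0.008,0,0],[0,0,-6.7],0],
    [[0,0,0.02],[0,0,-6.7],0],
    [[0,0,0.02],[0,0,-6.7],0],
    [[0,0,0.02],[0,0,-6.7],0],
    [[0,0,0.02],[0,0,-6.6],0],
    [[0,0,0],[0,0,-6.6],0],
    [[0,0,0],[0,0,0],0],
    [[0,0,0],[0,0,0],0],
  ],
)

```text
time_s: 23.28
tcp_pos: [0.4919, -0.4232, 0.4333]
eef_rot: [179.9, 0.0, -56.1]
contact_force: [-0.3, -0.1, 0.4]
gripper_width: 0.0877
```

```bash
python3 s.py; python3 -c "
from h import *
w=r.capture('wrist')[:,:,::-1]; cv2.imwrite('pics/w9.png',w)"
```

```text
t 23.28 world [ 0.4919 -0.4232  0.4333] rpy [ 1.7994e+02  4.0000e-02 -5.6060e+01] tip stand [-0.106  -0.4992  0.2553] F [-0.3 -0.1  0.4] w 0.0877
```

View pics/w9.png

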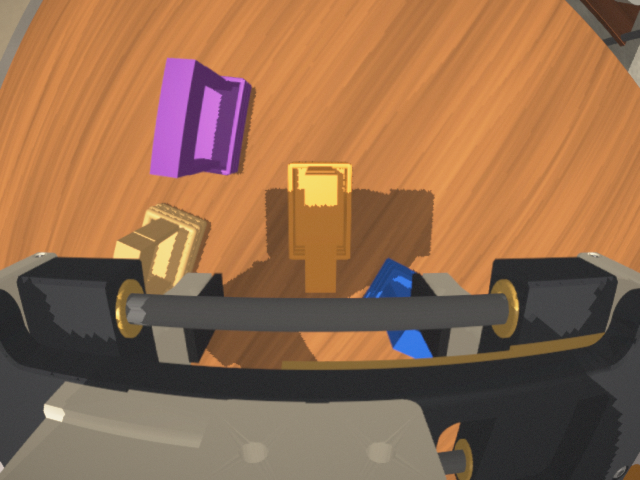

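```bash
python3 w.py 321 168 320 293
```

```text
c [ 0.4909 -0.4245  0.141 ] len 0.0981 tool dx,dy 0.0007 0.0016 az 0.4 tip z 0.2559673988621078
```

carry_out(
  plan=[
    [[0.0,0.0015,0],[0,0,0],81],
    [[0,0,0.01],[0,0,0],81],
    [[0,0,0.03],[0,0,0],81],
    [[0,0,0.035],[0,0,0],81],
    [[0,0,0.035],[0,0,0],81],
    [[0,0,0.024],[0,0,0],81],
    [[0,0,0],[0,0,0],81],
    [[0,0,0],[0,0,0],255],
    [[0,0,0],[0,0,0],255],
    [[0,0,0],[0,0,0],255],
    [[0,0,0],[0,0,0],255],
    [[0,0,0],[0,0,0],255],
  ],
)

```text
time_s: 24.33
tcp_pos: [0.4906, -0.4232, 0.3016]
eef_rot: [-179.9, -0.1, -55.8]
contact_force: [0.6, 0.2, 0.7]
gripper_width: 0.0319
```

carry_out(
  plan=[
    [[0,0,0],[0,0,0],255],
    [[0,0,0],[0,0,0],255],
    [[0,0,0],[0,0,0],255],
    [[0,0,0],[0,0,0],255],
    [[0,0,0],[0,0,0],255],
  ],
)

```text
time_s: 24.75
tcp_pos: [0.4904, -0.4232, 0.3008]
eef_rot: [-180.0, -0.1, -55.8]
contact_force: [-0.3, 1.1, 6.2]
gripper_width: 0.0235
```

```bash
python3 s.py
```

```text
t 24.75 world [ 0.4904 -0.4232  0.3008] rpy [-1.7999e+02 -6.0000e-02 -5.5800e+01] tip stand [-0.1074 -0.4992  0.1228] F [-0.3  1.1  6.2] w 0.0235
```

carry_out(
  plan=[
    [[0,0,-0.015],[0,0,0],255],
    [[0,0,-0.03],[0,0,0],255],
    [[0,0,-0.035],[0,0,0],255],
    [[0,0,-0.035],[0,0,0],255],
    [[0,0,-0.03],[0,0,0],255],
    [[0,0,-0.015],[0,0,6.7],255],
    [[0,0,0],[0,0,6.7],255],
    [[0,0,0],[0,0,6.7],255],
    [[0,0,0],[0,0,6.7],255],
    [[0,0,0],[0,0,6.7],255],
    [[0,0,0],[0,0,6.5],255],
    [[0,0,0],[0,0,0],255],
  ],
)

```text
time_s: 25.75
tcp_pos: [0.4902, -0.4229, 0.4591]
eef_rot: [179.9, 0.1, -96.1]
contact_force: [0.2, 0.2, -1.6]
gripper_width: 0.0236
```

```bash
python3 s.py
```

```text
t 25.75 world [ 0.4902 -0.4229  0.4591] rpy [ 1.7993e+02  5.0000e-02 -9.6120e+01] tip stand [-0.1076 -0.499   0.2811] F [ 0.2  0.2 -1.6] w 0.0236
```

carry_out(
  plan=[
    [[-0.024,0.009,0],[0,0,0],255],
    [[-0.038,0.009,0],[0,0,0],255],
    [[-0.038,0.009,0],[0,0,0],255],
    [[-0.038,0.009,0],[0,0,0],255],
    [[-0.038,0.009,0],[0,0,0],255],
    [[-0.038,0.009,0],[0,0,0],255],
    [[-0.038,0.009,0],[0,0,0],255],
    [[-0.038,0.009,0],[0,0,0],255],
    [[-0.038,0.009,0],[0,0,0],255],
    [[-0.038,0.009,0],[0,0,0],255],
    [[-0.038,0.009,0],[0,0,0],255],
    [[-0.038,0.009,0],[0,0,0],255],
  ],
)

```text
time_s: 26.75
tcp_pos: [0.4266, 0.0292, 0.46]
eef_rot: [-180.0, 0.0, -95.6]
contact_force: [0.9, -0.1, -1.1]
gripper_width: 0.0236
```

carry_out(
  plan=[
    [[-0.038,0.004,0],[0,0,0],255],
    [[-0.018,0,0.02],[0,0,0],255],
    [[0,0,0.025],[0,0,0],255],
    [[0,0,0.02],[0,0,0],255],
    [[0,0,0],[0,0,0],255],
    [[0,0,0],[0,0,0],255],
  ],
)

```text
time_s: 27.25
tcp_pos: [0.4291, 0.0837, 0.3946]
eef_rot: [179.9, -0.1, -95.6]
contact_force: [-0.4, -0.4, -1.2]
gripper_width: 0.0234
```

```bash
python3 s.py
```

```text
t 27.25 world [0.4291 0.0837 0.3946] rpy [ 1.7991e+02 -1.0000e-01 -9.5650e+01] tip stand [-0.2199 -0.0013  0.2166] F [-0.4 -0.4 -1.2] w 0.0234
```

carry_out(
  plan=[
    [[0,-0.014,0],[0,0,0],255],
    [[0,-0.025,0],[0,0,0],255],
    [[0,-0.025,0],[0,0,0],255],
    [[0,-0.025,0],[0,0,0],255],
    [[0,-0.025,0],[0,0,0],255],
    [[0,-0.0235,0],[0,0,0],255],
    [[0,0,0],[0,0,0],255],
    [[0,0,0],[0,0,0],255],
  ],
)

```text
time_s: 27.92
tcp_pos: [0.5674, 0.0692, 0.3957]
eef_rot: [-180.0, -0.0, -95.8]
contact_force: [-0.5, -0.1, -2.6]
gripper_width: 0.0237
```

carry_out(
  plan=[
    [[0,0,0.009],[0,0,0],255],
    [[0,0,0.009],[0,0,0],255],
    [[0,0,0.007],[0,0,0],255],
    [[0,0,0],[0,0,0],255],
    [[0,0,0],[0,0,0],255],
  ],
)

```text
time_s: 28.33
tcp_pos: [0.5656, 0.0699, 0.3695]
eef_rot: [179.9, -0.0, -95.8]
contact_force: [-0.3, -0.6, -1.7]
gripper_width: 0.0238
```

```bash
python3 s.py;  python3 -c "
from h import *
s=r.capture('side')[:,:,::-1]
cv2.imwrite('pics/c10.png',cv2.resize(s[170:370,200:400],(600,600),interpolation=3))"
```

```text
t 28.33 world [0.5656 0.0699 0.3695] rpy [ 1.7994e+02 -4.0000e-02 -9.5780e+01] tip stand [-0.0827 -0.0012  0.1915] F [-0.3 -0.6 -1.7] w 0.0238
```

View pics/c10.png

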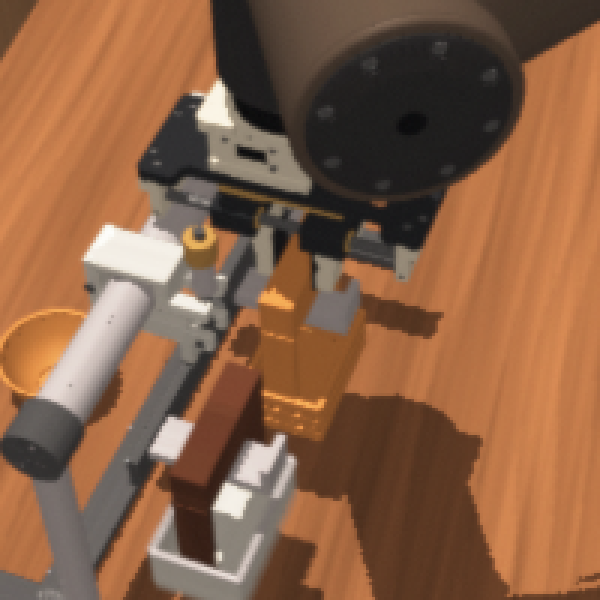

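Orange sits over the middle hook with its loop round the bar; tin hangs still. I release it and retreat.

carry_out(
  plan=[
    [[0,0,0.002],[0,0,0],255],
    [[0,0,0],[0,0,0],255],
    [[0,0,0],[0,0,0],165],
    [[0,0,0],[0,0,0],160],
    [[0,0,0],[0,0,0],155],
    [[0,0,0],[0,0,0],150],
    [[0,0,0],[0,0,0],150],
  ],
)

```text
time_s: 28.97
tcp_pos: [0.5662, 0.0698, 0.3681]
eef_rot: [-180.0, 0.0, -95.8]
contact_force: [0.7, -0.2, -0.0]
gripper_width: 0.036
```

carry_out(
  plan=[
    [[0,0,-0.01],[0,0,0],150],
    [[0,0,-0.02],[0,0,0],150],
    [[0,0,-0.035],[0,0,0],140],
    [[0,0,-0.035],[0,0,0],100],
    [[0,0.035,-0.03],[0,0,0],0],
    [[0,0.04,-0.02],[0,0,0],0],
    [[0,0.04,0],[0,0,0],0],
    [[0,0,0],[0,0,0],0],
  ],
)

```text
time_s: 29.63
tcp_pos: [0.4528, 0.0798, 0.517]
eef_rot: [-179.8, 0.2, -95.8]
contact_force: [-0.5, -0.1, -0.9]
gripper_width: 0.0674
```

```bash
python3 s.py;  python3 -c "
from h import *
s=r.capture('side')[:,:,::-1]; t=r.capture('top')[:,:,::-1]; t0=cv2.imread('pics/t5.png')
cv2.imwrite('pics/s11.png',s);cv2.imwrite('pics/t11.png',t)
d=cv2.absdiff(t,t0).max(2)[200:270,388:455]; print('pale diff',(d>40).sum())"
```

```text
t 29.63 world [0.4528 0.0798 0.517 ] rpy [-179.79    0.25  -95.78] tip stand [-0.1959 -0.0028  0.339 ] F [-0.5 -0.1 -0.9] w 0.0674
pale diff 0
```

carry_out(
  plan=[
    [[0.025,-0.01,0],[0,0,0],0],
    [[0.032,-0.018,0],[0,0,0],0],
    [[0.032,-0.018,0],[0,0,0],0],
    [[0.032,-0.018,0],[0,0,0],0],
    [[0.032,-0.018,0],[0,0,0],0],
    [[0.032,-0.018,0],[0,0,0],0],
    [[0.032,-0.018,0],[0,0,0],0],
    [[0.032,-0.018,0],[0,0,0],0],
    [[0.032,-0.018,0],[0,0,0],0],
    [[0.032,-0.018,0],[0,0,0],0],
    [[0.0335,-0.022,0],[0,0,0],0],
    [[0,0,0.01],[0,0,-5.4],0],
  ],
)

```text
time_s: 30.73
tcp_pos: [0.6186, -0.2898, 0.5019]
eef_rot: [179.9, -0.1, -90.7]
contact_force: [-0.6, 0.9, -2.2]
gripper_width: 0.0877
```

carry_out(
  plan=[
    [[0,0,0.03],[0,0,-5.4],0],
    [[0,0,0.03],[0,0,0],0],
    [[0,0,0.01],[0,0,0],0],
    [[0,0,0],[0,0,0],0],
    [[0,0,0],[0,0,0],0],
  ],
)

```text
time_s: 31.15
tcp_pos: [0.6163, -0.284, 0.4339]
eef_rot: [179.9, -0.0, -85.0]
contact_force: [0.6, -0.1, 0.5]
gripper_width: 0.0878
```

```bash
python3 s.py; python3 -c "
from h import *
w=r.capture('wrist')[:,:,::-1]; cv2.imwrite('pics/w12.png',w)"
```

```text
t 31.15 world [ 0.6163 -0.284   0.4339] rpy [ 1.7993e+02 -4.0000e-02 -8.5040e+01] tip stand [ 0.0036 -0.348   0.2559] F [ 0.6 -0.1  0.5] w 0.0878
```

View pics/w12.png

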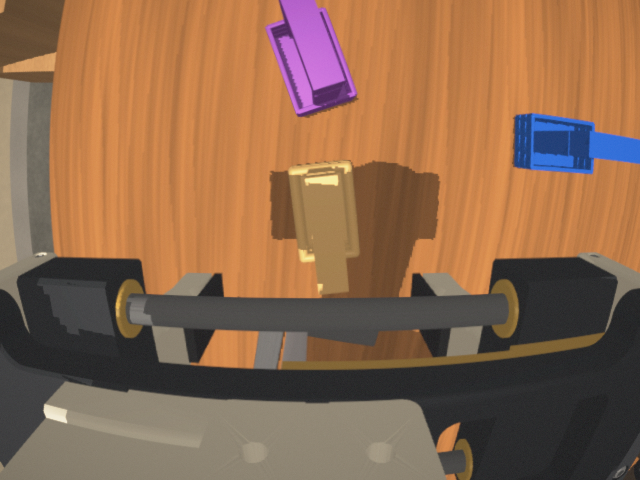

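```bash
python3 w.py 320 170 334 292
```

```text
c [ 0.6098 -0.2842  0.141 ] len 0.0969 tool dx,dy -0.0002 0.0066 az -6.7 tip z 0.2572515614228787
```

carry_out(
  plan=[
    [[0.0,0.006,0.008],[0,0,-6.4],0],
    [[0,0,0.03],[0,0,0],0],
    [[0,0,0.035],[0,0,0],0],
    [[0,0,0.035],[0,0,0],0],
    [[0,0,0.026],[0,0,0],0],
    [[0,0,0],[0,0,0],100],
    [[0,0,0],[0,0,0],255],
    [[0,0,0],[0,0,0],255],
    [[0,0,0],[0,0,0],255],
    [[0,0,0],[0,0,0],255],
    [[0,0,0],[0,0,0],255],
    [[0,0,0],[0,0,0],255],
  ],
)

```text
time_s: 32.2
tcp_pos: [0.6099, -0.2841, 0.3008]
eef_rot: [-179.9, -0.0, -78.6]
contact_force: [0.2, -0.6, 1.4]
gripper_width: 0.0469
```

carry_out(
  plan=[
    [[0,0,0],[0,0,0],255],
    [[0,0,0],[0,0,0],255],
    [[0,0,0],[0,0,0],255],
    [[0,0,0],[0,0,0],255],
    [[0,0,0],[0,0,0],255],
    [[0,0,0],[0,0,0],255],
    [[0,0,0],[0,0,0],255],
  ],
)

```text
time_s: 32.78
tcp_pos: [0.6096, -0.2841, 0.2996]
eef_rot: [180.0, 0.0, -78.6]
contact_force: [-0.7, -0.0, -0.0]
gripper_width: 0.0237
```

```bash
python3 s.py
```

```text
t 32.78 world [ 0.6096 -0.2841  0.2996] rpy [ 1.7998e+02  1.0000e-02 -7.8620e+01] tip stand [-0.003  -0.3488  0.1216] F [-0.7 -0.  -0. ] w 0.0237
```

carry_out(
  plan=[
    [[0,0,-0.015],[0,0,0],255],
    [[0,0,-0.03],[0,0,0],255],
    [[0,0,-0.035],[0,0,0],255],
    [[0,0,-0.035],[0,0,0],255],
    [[0,0,-0.02],[0,0,5.8],255],
    [[0,0,0],[0,0,5.8],255],
    [[0,0,0],[0,0,5.6],255],
    [[0,0.02,0],[0,0,0],255],
    [[0,0.035,0],[0,0,0],255],
    [[0,0.04,0],[0,0,0],255],
    [[0,0.04,0],[0,0,0],255],
    [[0,0.04,0],[0,0,0],255],
  ],
)

```text
time_s: 33.78
tcp_pos: [0.4338, -0.266, 0.4339]
eef_rot: [179.9, 0.0, -95.8]
contact_force: [-0.3, 0.1, -0.7]
gripper_width: 0.0236
```

carry_out(
  plan=[
    [[0,0.03,0],[0,0,0],255],
    [[-0.02,0.012,0],[0,0,0],255],
    [[-0.035,0,0],[0,0,0],255],
    [[-0.04,0,0],[0,0,0],255],
    [[-0.04,0,0],[0,0,0],255],
    [[-0.04,0,0],[0,0,0],255],
    [[-0.034,0,0.02],[0,0,0],255],
    [[0,0,0.02],[0,0,0],255],
    [[0,0,0],[0,0,0],255],
    [[0,0,0],[0,0,0],255],
  ],
)

```text
time_s: 34.62
tcp_pos: [0.4147, -0.0539, 0.3943]
eef_rot: [179.9, -0.1, -95.7]
contact_force: [-0.5, -1.0, -0.6]
gripper_width: 0.0234
```

```bash
python3 s.py
```

```text
t 34.62 world [ 0.4147 -0.0539  0.3943] rpy [ 1.7988e+02 -6.0000e-02 -9.5730e+01] tip stand [-0.2203 -0.1396  0.2163] F [-0.5 -1.  -0.6] w 0.0234
```

carry_out(
  plan=[
    [[0,-0.014,-0.004],[0,0,0],255],
    [[0,-0.025,0],[0,0,0],255],
    [[0,-0.025,0],[0,0,0],255],
  ],
)

```text
time_s: 34.87
tcp_pos: [0.4795, -0.062, 0.4007]
eef_rot: [-179.8, 0.0, -95.9]
contact_force: [1.3, 0.7, -1.4]
gripper_width: 0.0239
```

carry_out(
  plan=[
    [[0,-0.025,0],[0,0,0],255],
    [[0,-0.025,0],[0,0,0],255],
    [[0,-0.0235,0],[0,0,0],255],
    [[0,0,0],[0,0,0],255],
    [[0,0,0],[0,0,0],255],
  ],
)

```text
time_s: 35.28
tcp_pos: [0.5528, -0.0697, 0.3989]
eef_rot: [180.0, -0.0, -96.0]
contact_force: [0.1, 0.2, -1.9]
gripper_width: 0.0237
```

carry_out(
  plan=[
    [[0,0,0.01],[0,0,0],255],
    [[0,0,0.01],[0,0,0],255],
    [[0,0,0.009],[0,0,0],255],
    [[0,0,0],[0,0,0],255],
    [[0,0,0],[0,0,0],255],
  ],
)

```text
time_s: 35.7
tcp_pos: [0.5512, -0.0681, 0.369]
eef_rot: [179.9, -0.0, -95.8]
contact_force: [0.4, -0.5, -2.0]
gripper_width: 0.0237
```

```bash
python3 s.py
```

```text
t 35.7 world [ 0.5512 -0.0681  0.369 ] rpy [ 1.7992e+02 -3.0000e-02 -9.5800e+01] tip stand [-0.083  -0.1398  0.191 ] F [ 0.4 -0.5 -2. ] w 0.0237
```

carry_out(
  plan=[
    [[0,0,0.002],[0,0,0],255],
    [[0,0,0],[0,0,0],255],
    [[0,0,0],[0,0,0],165],
    [[0,0,0],[0,0,0],160],
    [[0,0,0],[0,0,0],155],
    [[0,0,0],[0,0,0],150],
    [[0,0,0],[0,0,0],150],
  ],
)

```text
time_s: 36.28
tcp_pos: [0.5519, -0.0681, 0.3679]
eef_rot: [-180.0, 0.0, -95.8]
contact_force: [-0.5, -0.3, -0.7]
gripper_width: 0.0357
```

carry_out(
  plan=[
    [[0,0,-0.01],[0,0,0],150],
    [[0,0,-0.02],[0,0,0],150],
    [[0,0,-0.035],[0,0,0],140],
    [[0,0,-0.035],[0,0,0],100],
    [[0,0.035,-0.03],[0,0,0],0],
    [[0,0.04,-0.02],[0,0,0],0],
    [[0.03,0.02,0],[0,0,0],0],
    [[0.04,0,0],[0,0,0],0],
    [[0.04,0,0],[0,0,0],0],
    [[0.04,0,0],[0,0,0],0],
    [[0.04,0,0],[0,0,0],0],
    [[0.04,0,0],[0,0,0],0],
  ],
)

```text
time_s: 37.28
tcp_pos: [0.4391, -0.2896, 0.5148]
eef_rot: [-179.9, -0.0, -95.8]
contact_force: [1.3, -0.1, -0.6]
gripper_width: 0.0872
```

carry_out(
  plan=[
    [[0,0,0],[0,0,0],0],
    [[0,0,0],[0,0,0],0],
    [[0,0,0],[0,0,0],0],
    [[0,0,0],[0,0,0],0],
    [[0,0,0],[0,0,0],0],
    [[0,0,0],[0,0,0],0],
  ],
)

```text
time_s: 37.78
tcp_pos: [0.4403, -0.2868, 0.5138]
eef_rot: [-180.0, -0.0, -95.7]
contact_force: [1.2, 0.1, 0.1]
gripper_width: 0.0877
```

```bash
python3 s.py; python3 -c "
from h import *
s=r.capture('side')[:,:,::-1];t=r.capture('top')[:,:,::-1];s2=r.capture('side')[:,:,::-1]
print('still?',(cv2.absdiff(s,s2).max(2)>25).sum())
a=cv2.resize(s[150:390,190:400],(462,528),interpolation=3);b=cv2.resize(t[140:350,150:390],(338,296),interpolation=3);c=cv2.resize(t,(338,232))
cv2.imwrite('pics/c13.png',np.hstack([a,np.vstack([b,c])]))"
```

```text
t 37.78 world [ 0.4403 -0.2868  0.5138] rpy [-179.96   -0.    -95.7 ] tip stand [-0.1711 -0.3687  0.3358] F [1.2 0.1 0.1] w 0.0877
still? 725
```

View pics/c13.png

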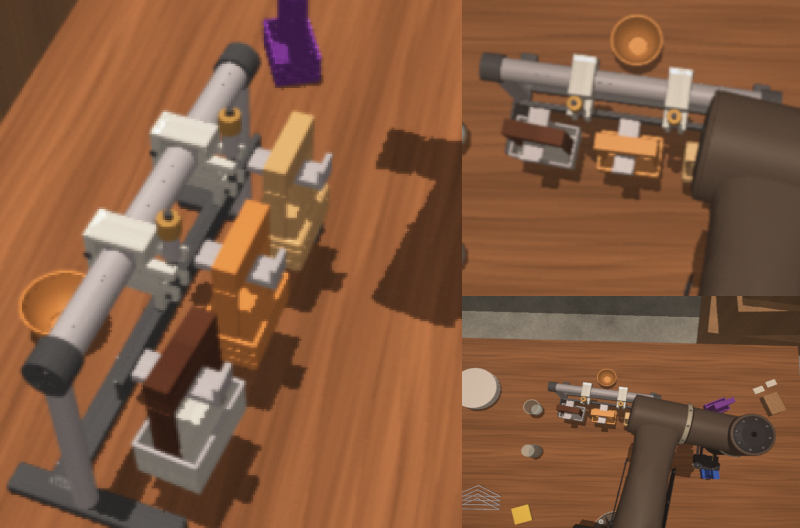

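All three hang upright on their own hooks, both bolts are home, and the bystanders are in place. Before handing in I check where the frame-to-frame difference of 725 pixels comes from.

carry_out(
  plan=[
    [[0,0,0],[0,0,0],0],
    [[0,0,0],[0,0,0],0],
    [[0,0,0],[0,0,0],0],
    [[0,0,0],[0,0,0],0],
    [[0,0,0],[0,0,0],0],
    [[0,0,0],[0,0,0],0],
    [[0,0,0],[0,0,0],0],
    [[0,0,0],[0,0,0],0],
    [[0,0,0],[0,0,0],0],
    [[0,0,0],[0,0,0],0],
    [[0,0,0],[0,0,0],0],
    [[0,0,0],[0,0,0],0],
  ],
)

```text
time_s: 38.93
tcp_pos: [0.4401, -0.2879, 0.5134]
eef_rot: [180.0, 0.0, -95.8]
contact_force: [0.2, -0.3, -0.1]
gripper_width: 0.0877
```

```bash
python3 -c "
from h import *
s=r.capture('side');[r.capture('top') for _ in range(3)];s2=r.capture('side')
d=cv2.absdiff(s,s2).max(2)>25; ys,xs=np.nonzero(d); print(d.sum(), 'stand area',d[150:390,190:345].sum(), (xs.min(),xs.max(),ys.min(),ys.max()) if d.any() else '')
"
```

```text
76 stand area 74 (np.int64(249), np.int64(446), np.int64(287), np.int64(388))
```

carry_out(
  plan=[
    [[0,0,0],[0,0,0],0],
    [[0,0,0],[0,0,0],0],
    [[0,0,0],[0,0,0],0],
    [[0,0,0],[0,0,0],0],
    [[0,0,0],[0,0,0],0],
    [[0,0,0],[0,0,0],0],
    [[0,0,0],[0,0,0],0],
    [[0,0,0],[0,0,0],0],
    [[0,0,0],[0,0,0],0],
    [[0,0,0],[0,0,0],0],
    [[0,0,0],[0,0,0],0],
    [[0,0,0],[0,0,0],0],
  ],
)

```text
time_s: 40.18
tcp_pos: [0.44, -0.2879, 0.5134]
eef_rot: [-180.0, -0.0, -95.8]
contact_force: [0.3, 0.1, 0.1]
gripper_width: 0.0875
```

carry_out(
  plan=[
    [[0,0,0],[0,0,0],0],
    [[0,0,0],[0,0,0],0],
    [[0,0,0],[0,0,0],0],
    [[0,0,0],[0,0,0],0],
    [[0,0,0],[0,0,0],0],
    [[0,0,0],[0,0,0],0],
    [[0,0,0],[0,0,0],0],
    [[0,0,0],[0,0,0],0],
    [[0,0,0],[0,0,0],0],
    [[0,0,0],[0,0,0],0],
    [[0,0,0],[0,0,0],0],
    [[0,0,0],[0,0,0],0],
  ],
)

```text
time_s: 41.18
tcp_pos: [0.44, -0.2879, 0.5134]
eef_rot: [-180.0, 0.0, -95.8]
contact_force: [0.4, 0.7, -0.1]
gripper_width: 0.0878
```

```bash
python3 -c "
from h import *
s=r.capture('side');[r.capture('top') for _ in range(3)];s2=r.capture('side')
d=cv2.absdiff(s,s2).max(2)>25; ys,xs=np.nonzero(d); print(d.sum(), 'stand area',d[150:390,190:345].sum())
# handle centres of tin (brown) in top view at z .206 -> stand frame
from s import st
t=r.capture('top'); hsv=cv2.cvtColor(t,cv2.COLOR_RGB2HSV)[205:275,180:240]; g=t[205:275,180:240].astype(int)
m=((g[:,:,0]<125)&(g[:,:,0]>60)&(g[:,:,1]<62)&(g[:,:,0]-g[:,:,1]>30)).astype(np.uint8)
m=cv2.morphologyEx(m,cv2.MORPH_OPEN,np.ones((3,3)))
n,l,S,C=cv2.connectedComponentsWithStats(m)
for i in range(1,n):
  if S[i,4]>60: print(S[i],C[i]+[180,205],st(onz('top',C[i]+[180,205],.206)).round(3))
"
```

```text
1 stand area 1
[  0  20  25  14 246] [191.53252033 231.75609756] [-0.081  0.155  0.206]
```

```bash
python3 -c "
from plant import r
print(r.close_job())"
```

```text
the job is handed in; nothing more can be done
None
```

I handed the job in at about 41 s of the 208 s allowed; no verdict is reported. Both couplers are clamped, and all three carriers that were present hang on their own hooks.

- **Couplers:** I swung both hinged halves down to their stops (28 N and 40 N at the stop). I then swung each bolt upright by its nut, and both met their stops at about 17 N.
- **Hanging:** The tin caddy is on the left hook, the orange basket on the middle hook and the pale basket on the right hook. I left the blue and purple look-alikes alone.
- **Last pictures:** Both halves are closed and both bolts stand in their slots. All three carriers hang upright with a hook through their loop, and the vase, tumbler and bowl are where they were. The gripper is clear of everything.
- **Checks that disagreed at first:**
  - Two side pictures taken 0.7 s after I backed away differed by 725 pixels, and a second pair about 1.2 s later by 76. That later difference was in the stand area, around the tin. After about 2 s more it was 1 pixel, so I took everything as settled.
  - My colour-mask check on the tin caught only part of its handle and read 15 mm off the hook's centre. By eye in the last top view it is within about 10 mm.

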